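# Seat the photometer drawer and hold the filter slide in its click notch

## Task

Get the small filter photometer ready for a reading: first push its open drawer fully home until it clicks shut. Then take the filter slide on top by its upright grip, slide it along its rail until it clicks into the notch at the index block, and finish while still pinching the grip firmly and holding the slide still in the notch, with the drawer shut. Leave the bottle, the cup and the timer where they stand.

Things in the scene. Friction and masses are not known exactly. Their poses are not given: they have to be found in the camera images.
- photometer: White box-shaped bench instrument, 84 (own x) x 170 (own y) x 66 mm high, fixed to the worktop. Origin: centre of its underside. Its y axis runs lengthwise; the drawer comes out of its +y end (towards the robot's left) and the slide rail runs along y on its top. Its front with a blank display faces its -x. Its yaw varies.
- drawer (a joint): How far the drawer stands open, m: 0 = fully home, 0.07 = fully open; it moves along the photometer's y (opening to +y). It runs with about 1 N of friction; at about 0.014 a sprung catch begins to resist with up to another 3 to 4 N, and from about 0.005 the catch pulls it home against its stop.
- drawer_pull (a point): Centre of the outer face (facing the photometer's +y) of the drawer's black pull block, 42 mm above the worktop. The block is 34 mm wide (x), 29 mm deep (y), 16 mm high, on a grey drawer front 78 mm wide and 50 mm high (10 to 60 mm above the worktop).
- filter_slide: Dark plate (33 x 56 x 6 mm, top 76 mm above the worktop) in the rail on the photometer, with a black upright grip in its middle: 22 mm (x) x 14 mm (y, the sliding direction), from 76 to 120 mm above the worktop. Origin: centre of the grip, 98 mm up; axes as the photometer's. It starts near the rail's -y end and slides up to 115 mm towards +y with about 1 N of friction.
- index_block: Small aluminium block 16 x 24 x 19 mm (top 85 mm above the worktop) clamped beside the rail on the photometer's rear (+x) edge, its middle 30 mm behind the rail line; its place along the rail varies. It carries the sprung ball that makes the notch. Origin: on the worktop level under the rail line, at the block's middle along y; axes as the photometer's.
- notch (a point): Where the grip's centre (origin of filter_slide) lies when the slide sits in its notch: on the rail line, level with the index block's middle, 98 mm up. From 15 mm before it the ball resists with up to about 5 N more; from 7 mm before it the ball pulls the slide in and centres it. Going on past it meets the same resistance again, and the rail runs on beyond.
- stain_bottle: Bystander: small white dropper bottle, 36 mm wide, 98 mm tall, behind the photometer. Origin: centre of its underside.
- sample_cup: Bystander: sample cup with a screw lid, 58 mm wide, 70 mm tall, left of the drawer. Origin: centre of its underside.
- timer: Bystander: flat bench timer 66 x 66 x 18 mm, right of the microscope. Origin: centre of its underside.

How it is judged:
By the outcome, as a careful person would: the job done as asked, in the order asked, and still so for the second after the job is handed in, while the arm keeps its last pose, push and grip.
It also fails if it takes over 51 s, if anything falls off the work surface, if the arm or the gripper's body presses on something with over 40 N, if the wrist force passes 120 N, or if a joint passes its speed limit or range.

## Robot

A 6-joint arm with a two-finger parallel gripper is mounted at the origin on a cart in front of the work surface, level with it; the furniture and walls round the work are solid. World frame = base frame: x ahead of the robot, y to its left, z up, the work surface at z = 0. Lengths are in m, angles in rad, forces in N, time in s.
With the tool pointing down it reaches from about 0.425 to 0.95 m from the base axis. Payload 3.5 kg.
Tool frame: the origin (TCP) lies at the very end of the fingers, on their centre line; the grasp point (between the pads) lies 19 mm behind it; z points along the fingers, y is the direction in which the jaws open and shut (so a half turn about z gives the same grasp; the last joint's range is limited). The gripper opens to 85 mm and grips with 20 to 120 N. Pads are 22 mm wide; open, the fingers measure 114 mm over their backs; the gripper's body (76 mm by 85 mm) begins 54 mm behind the grasp point. The pads swing forward as they close: fully open they stand 13 mm farther back than shut.
Start: joints at [-1.34, 0.286, 1.577, -0, 1.279, -0.15], TCP at [0.251, -0.627, 0.231] pointing down, gripper open.
Joint ranges: [-2.77, 2.77], [-0.9, 2.22], [0.21, 2.48], [-1.53, 4.67], [0.24, 2.81], [-2.84, 2.84]. Speed limits (rad/s): [2.79, 2.79, 3.14, 3.14, 3.14, 3.14].

## Interface

Orientations are given as a unit quaternion [x, y, z, w].
In Python, from plant import get_state, vision, ctrl, cut_out gives the robot as it stands.
- The arm moves only by the tool jog_arm, never from a script. Its argument "commands" is text: rows parted by semicolons, each of 6 numbers parted by spaces: the shift along the world's x, y, z in m, then the turn, a rotation vector about the world's x, y, z in rad. A call has 1 to 20 rows; each row is the pose to reach, as a shift and turn from the pose commanded when the call began; what a row does not reach only later rows make up. A row lasts 1/8 s, in which the tool goes at most 62.5 mm and 10.7 degrees, less where a joint would pass 70% of its speed; a pose out of reach is approached as far as the arm can. A call with a gripper value outside its range is refused whole. "gripper" is the opening in per cent of the stroke, from 0 (shut) to 100 (fully open), set as the call begins (left out, the last holds). The fingers move at their own pace and stop on an object; "grip_force" is the grip in N (left out, the last holds). Time passes only in rows, so rows that repeat a pose let the fingers close. It gives the time, the measured TCP pose, the force and the opening at its end, in the units of the state.
- get_state(): the state, without advancing time (a new reading comes with each control period).
- vision.read_camera(name): name is "scene" or "side" or "wrist"; returns a dict with "frame" (384x512x3 uint8, red, green, blue), "z_map" (384x512 float32, m along the optical axis (not along the pixel's ray), 0 where there is no reading), "fx", "fy", "cx", "cy" (pixels), "R" (3x3) and "t" (3): a world point X has camera coordinates R X + t. Camera axes: x right, y down, z forward; pixel columns grow to the right and rows downward; lengths in m; the calibration is good to about 2 mm. A picture is of the moment at which its call begins.
- ctrl.sign_off(): hands the job in, once; it reports no verdict.
Trained networks look in the newest picture that a camera, given by its name, has taken for a name from the list of things; names that differ only in an ending like _2 or _b are one class to them, and where a whole thing is asked for, a point or a joint stands for the part that bears it (a point fixed in the world has none). Each returns a list of dicts, best first, with "conf" (0 to 1); they miss things now and then, are a little off and sometimes report something else, mostly with a low value. They report only what shows in the picture. A call takes as long as a camera call.
- cut_out(camera, query): "pixels" (384x512 bool, what is visible of it) and "box" ([centre column, centre row, width, height] in pixels, round what is visible of it).
The state is a dict: "time": time; "qpos": joint angles; "dq": joint speeds; "joint_efforts": joint torques, N m; "eef_pos": TCP position; "tcp_rot": TCP orientation; "contact_force": force on the tool from outside, world axes, zero at the start; "wrist_torque": the same for the moment, N m; "opening": opening from 0.0 (shut) to 1.0 (fully open).
Only numpy, scipy, OpenCV 4.12 (cv2) and the standard library are available. Lean on these libraries where they do the work, as an engineer would, in place of code of your own. Each camera call takes 0.05 s, during which the arm holds its last target.

## Working session

There is one attempt and no reset: what is moved stays moved. The work goes in short steps, Python scripts to look and compute and a tool call to move; the robot and the scene stay as the last step left them, time stands still between calls to the robot, and variables do not carry over. Pictures are saved under pics/ and viewed, and the job is handed in when it is done.

Besides the shell and the picture viewer there is one more tool, called as name(argument=value, ...) on one line, values as JSON. jog_arm: Moves the arm, as the interface text tells. Its arguments: {"type":"object","properties":{"commands":{"type":"string"},"gripper":{"type":"number"},"grip_force":{"type":"number"}},"required":["commands"]}

```bash
mkdir -p pics; ls; cat > h.py <<'E'
import numpy as np, cv2
from plant import get_state, vision, ctrl, cut_out
def snap(cam,fn):
    d=vision.read_camera(cam); cv2.imwrite('pics/'+fn,cv2.cvtColor(d['frame'],cv2.COLOR_RGB2BGR)); return d
def pts(d,mask):
    v,u=np.nonzero(mask&(d['z_map']>0)); z=d['z_map'][v,u]
    c=np.stack([(u-d['cx'])/d['fx']*z,(v-d['cy'])/d['fy']*z,z],1)
    return (c-d['t'])@d['R']
E
python3 - <<'E'
from h import *
s=get_state();print(s)
for cam in ['scene','side']:
    d=snap(cam,cam+'1.png')
    print(cam, -d['R'].T@d['t'])
    for q in ['photometer','drawer','drawer_pull','filter_slide','index_block','stain_bottle','sample_cup','timer']:
        r=cut_out(cam,q)
        for o in r[:1]:
            p=pts(d,o['pixels'])
            if len(p):print(q,round(o['conf'],2),np.round(o['box']),len(p),np.round(np.percentile(p,[2,50,98],axis=0),3).tolist())
        if not r: print(q,'none')
E
```

```text
pics
{'time': 0.0, 'qpos': array([-1.34000535e+00,  2.87186105e-01,  1.57817106e+00, -3.14610793e-05,
        1.27859575e+00, -1.49991075e-01]), 'dq': array([-1.13870624e-03, -1.70619464e-04,  8.33982617e-04, -7.72283419e-04,
        5.36412370e-04, -8.03361680e-05]), 'joint_efforts': array([ 1.44827292e-03, -4.05978084e+01, -2.92624658e+01, -7.41857025e-05,
        5.82492503e-03, -4.45550796e-06]), 'eef_pos': array([ 0.25073603, -0.62599769,  0.22993676]), 'tcp_rot': array([ 9.81928767e-01,  1.89247204e-01, -6.27103088e-05, -1.17855815e-03]), 'contact_force': array([-0.29761595, -0.23599928, -0.42632275]), 'wrist_torque': array([-0.01538557,  0.03513124,  0.06617414]), 'opening': 1.0034978199853852}
scene [-0.50803475 -0.40621857  0.8314796 ]
photometer 0.65 [249. 205.  48.  40.] 1373 [[0.434, -0.023, 0.006], [0.475, 0.041, 0.06], [0.535, 0.108, 0.104]]
drawer none
drawer_pull 0.19 [362. 247.  24.  21.] 308 [[0.453, -0.345, 0.003], [0.48, -0.314, 0.014], [0.522, -0.291, 0.018]]
filter_slide 0.63 [263. 194.  23.  16.] 151 [[0.499, -0.016, 0.072], [0.511, 0.008, 0.076], [0.539, 0.036
[... 591 characters left out ...]
, 0.221, 0.11]]
drawer 0.57 [258. 140.  22.  25.] 439 [[0.408, 0.167, 0.014], [0.443, 0.198, 0.042], [0.479, 0.235, 0.061]]
drawer_pull 0.82 [259. 140.  29.  20.] 428 [[0.411, 0.167, 0.014], [0.444, 0.199, 0.042], [0.479, 0.234, 0.061]]
filter_slide 0.8 [243. 189.  12.  20.] 204 [[0.511, -0.015, 0.073], [0.526, 0.006, 0.081], [0.541, 0.037, 0.121]]
index_block 0.44 [269. 193.  14.  21.] 233 [[0.563, 0.045, -0.001], [0.583, 0.053, 0.052], [0.596, 0.099, 0.09]]
stain_bottle 0.51 [271. 192.  14.  21.] 205 [[0.566, 0.044, 0.005], [0.584, 0.053, 0.053], [0.596, 0.07, 0.09]]
sample_cup none
timer 0.77 [169. 282.  30.  25.] 547 [[0.464, -0.346, 0.003], [0.498, -0.315, 0.015], [0.532, -0.287, 0.02]]
```

```bash
python3 - <<'E'
import cv2,numpy as np
a=cv2.imread('pics/scene1.png')
b=cv2.imread('pics/side1.png')
cv2.imwrite('pics/scene1z.png',cv2.resize(a[140:290,130:390],(780,450),interpolation=cv2.INTER_CUBIC))
cv2.imwrite('pics/side1z.png',cv2.resize(b[90:240,180:340],(640,600),interpolation=cv2.INTER_CUBIC))
E
```

```text
(no output)
```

View pics/scene1.png

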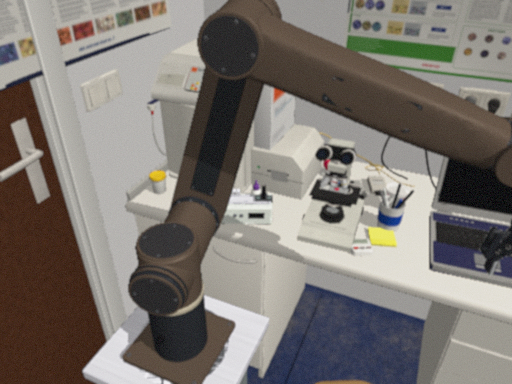

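```bash
sleep 0
```

```text
(no output)
```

View pics/side1.png

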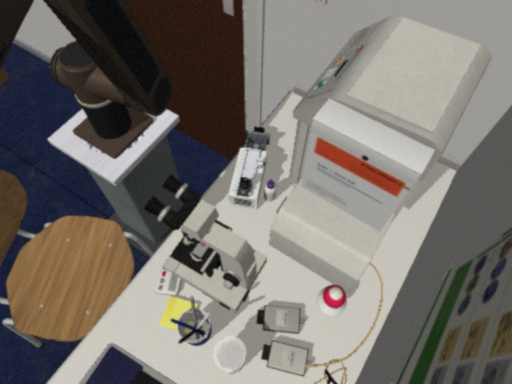

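View pics/side1z.png

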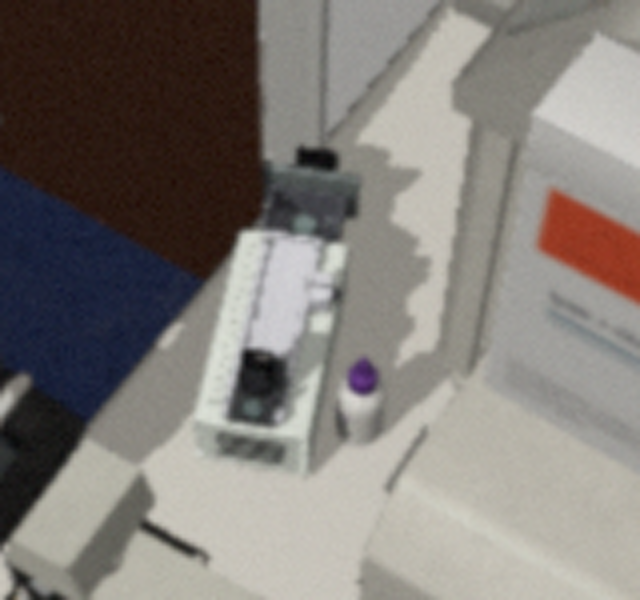

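View pics/scene1z.png

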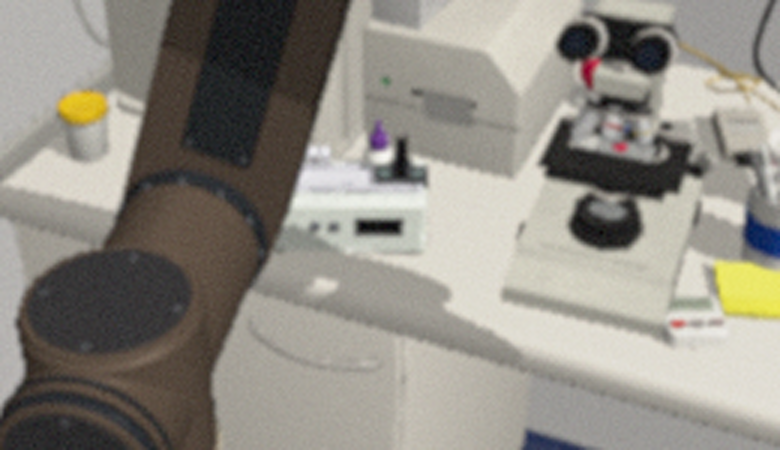

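```bash
python3 - <<'E'
from h import *
d=vision.read_camera('side')
full=np.ones(d['z_map'].shape,bool)
np.savez('side.npz',**d)
p=pts(d,full)
m=(p[:,0]>.38)&(p[:,0]<.62)&(p[:,1]>-.1)&(p[:,1]<.3)
p=p[m]
# top of box ~ z .066
t=p[(abs(p[:,2]-.066)<.006)]
print(len(t),np.round(np.percentile(t,[1,50,99],axis=0),3).tolist())
print(cv2.minAreaRect(t[:,:2].astype(np.float32)*1000))
# grip top
g=p[p[:,2]>.1]; print('grip',len(g),g[:,:].mean(0),g.min(0),g.max(0))
o=cut_out('side','drawer_pull')[0]; q=pts(d,o['pixels']); 
for lo,hi in [(.03,.045),(.045,.055),(.055,.07)]:
    k=q[(q[:,2]>lo)&(q[:,2]<hi)]; print(lo,len(k),k.mean(0),k.min(0),k.max(0))
# obstacles overview near: heightmap 1cm around
a=pts(d,full)
for x0 in np.arange(.36,.72,.02):
    print(round(x0,2),[ (lambda k: int(k[:,2].max()*1000) if len(k) else -1)(a[(a[:,0]>=x0)&(a[:,0]<x0+.02)&(a[:,1]>=y0)&(a[:,1]<y0+.02)]) for y0 in np.arange(-.16,.34,.02)])
E
```

```text
1012 [[0.435, -0.023, 0.061], [0.496, 0.068, 0.067], [0.603, 0.204, 0.072]]
((530.0501708984375, 114.66371154785156), (178.3232879638672, 241.13743591308594), 22.169944763183594)
grip 945 [0.60151327 0.15734019 0.29223712] [0.51028358 0.00157307 0.10002937] [0.61997866 0.29977335 0.38091509]
0.03 101 [0.44530793 0.19685021 0.03951481] [0.41041942 0.15526761 0.03009682] [0.48643113 0.23850654 0.04495908]
0.045 114 [0.4405345  0.21014138 0.04910436] [0.40993218 0.14943916 0.04516659] [0.48538426 0.23817319 0.05471373]
0.055 56 [0.44066388 0.20425021 0.05906404] [0.40987712 0.19023304 0.05517183] [0.47407176 0.21769326 0.06233581]
0.36 [-1, -1, -1, -1, -1, -1, -1, -1, -1, -1, -1, -1, -1, -1, -1, -1, -1, -1, -1, -1, -1, -1, -1, -1, -1]
0.38 [-1, -1, -1, -1, -1, -1, -1, -1, -1, -1, -1, -1, -1, -1, -1, -1, -1, -1, -1, -1, -1, -1, -1, -1, -1]
0.4 [-1, -1, -1, -1, 0, 3, 3, 2, 1, 2, 3, 4, 4, 2, 1, -4, 45, 61, 51, 52, -1, 2, 3, 1, 3]
0.42 [-1, -1, -1, -1, -1, 4, 4, 3, 6, 3, 3, 4, 3, 66, 69, 48, 47, 62, 61, 53, 0, 1, 3, 3, 3]
0.44 [-1, -1, -1, -1, -1, 2, 4, 4, 4, 3, 67, 68, 69, 76, 78, -1, 28, 
[... 726 characters left out ...]
 -1, 4, 4, 3, 3, 4, 5, 5, 4, 4, 4, 4, 375, 377, 378, 380, 379, 379, 380, 377, 378, 377, 377]
0.62 [-1, -1, 1, 5, 5, 3, 4, 3, 3, 0, -1, -1, 3, 3, 394, 398, 398, 399, 399, 400, 400, 398, 399, 399, 399]
0.64 [115, 46, 48, 4, 125, 150, 161, 161, 110, 163, 164, 162, 161, -1, 415, 416, 417, 417, 419, 418, 418, 418, 418, 417, 417]
0.66 [111, 48, 46, 3, 132, 156, 169, 168, 167, 167, 437, 436, 436, 436, 427, 429, 429, 428, 428, 427, 429, 429, 428, 429, 428]
0.68 [45, 47, 40, 4, 134, 157, 168, 169, 168, 167, 437, 436, 436, 436, 440, 441, 442, 441, 441, 441, 441, 441, 441, 441, 440]
0.7 [5, 3, 3, 3, 134, 158, 167, 168, 170, 169, 436, 436, 437, 438, 442, 442, 442, 442, 442, 442, 443, 443, 442, 442, 442]
```

```bash
cat > fit.py <<'E'
from h import *
from scipy.optimize import minimize
d=dict(np.load('side.npz'))
a=pts(d,np.ones(d['z_map'].shape,bool))
m=(a[:,0]>.4)&(a[:,0]<.6)&(a[:,1]>-.05)&(a[:,1]<.2)&(abs(a[:,2]-.0725)<.0115)
t=a[m]; t=t[t[:,0]*1<.585-(t[:,1]*.37)] if 0 else t
# local frame cost: top-face points must be inside; floor points must be outside
fl=a[(abs(a[:,2])<.012)&(a[:,0]>.38)&(a[:,0]<.66)&(a[:,1]>-.1)&(a[:,1]<.3)]
def loc(p,X,off=0):
    c,s=np.cos(X[2]),np.sin(X[2]); q=p[:,:2]-X[:2]
    return np.stack([q@[c,s],q@[-s,c]],1)
o=cut_out; 
b=np.array([.583,.058])
t=t[np.linalg.norm(t[:,:2]-b,axis=1)>.03]
# drop drawer pts: later via robust loss
def cost(X):
    q=loc(t,X); e=np.maximum(np.abs(q)-[.042,.085],0).max(1)
    # robust
    c1=np.minimum(e,.01).sum()
    # coverage: grid on model top should have near points
    g=np.stack(np.meshgrid(np.linspace(-.040,.040,9),np.linspace(-.083,.083,17)),-1).reshape(-1,2)
    from scipy.spatial import cKDTree
    dd=cKDTree(q).query(g)[0]
    return c1+np.minimum(np.maximum(dd-.003,0),.02).sum()
best=min((minimize(cost,[.49+dx,.065+dy,y],method='Nelder-Mead',options=dict(xatol=1e-4,fatol=1e-5,maxiter=2000)) for dx in(-.01,0,.01) for dy in (-.01,0.01) for y in(.25,.35,.45)),key=lambda r:r.fun)
X=best.x; print('photometer',X,np.degrees(X[2]),best.fun,len(t))
def st(n,k):
    q=loc(k,X); print(n,len(k),np.round(np.percentile(q,[2,50,98],axis=0),4).tolist())
L=loc(a,X)
near=(abs(L[:,0])<.06)&(L[:,1]>-.1)&(L[:,1]<.2)
st('griptop',a[near&(a[:,2]>.114)&(a[:,2]<.13)&(abs(L[:,0])<.03)])
st('grip',a[near&(a[:,2]>.09)&(a[:,2]<.13)&(abs(L[:,0])<.03)])
st('block',a[near&(a[:,2]>.080)&(a[:,2]<.09)&(L[:,0]>.015)&(L[:,0]<.045)])
st('front',a[near&(a[:,2]>.055)&(a[:,2]<.066)&(L[:,1]>.1)])
st('pull',a[near&(a[:,2]>.044)&(a[:,2]<.055)&(L[:,1]>.15)])
c,s=np.cos(X[2]),np.sin(X[2])
img=cv2.cvtColor(d['frame'],cv2.COLOR_RGB2BGR)
img=cv2.resize(img,None,fx=4,fy=4,interpolation=cv2.INTER_CUBIC)
def pr(l,z):
    w=np.array([X[0]+c*l[0]-s*l[1],X[1]+s*l[0]+c*l[1],z]); k=d['R']@w+d['t']
    return [int(4*(k[0]/k[2]*d['fx']+d['cx']+.5)),int(4*(k[1]/k[2]*d['fy']+d['cy']+.5))]
for z in (0,.066):
    cv2.polylines(img,[np.array([pr(l,z) for l in [(-.042,-.085),(.042,-.085),(.042,.085),(-.042,.085)]])],True,(0,0,255),1)
for yy in np.arange(-.08,.2,.01): cv2.circle(img,pr((0,yy),.076),1,(0,255,0),-1)
cv2.imwrite('pics/fit1.png',img[360:960,720:1360])
E
python3 fit.py
```

```text
photometer [0.50036838 0.06330678 0.39108625] 22.407591472201013 0.10609484780730011 1302
griptop 36 [[-0.0108, -0.0639], [-0.0012, -0.0583], [0.0097, -0.0504]]
grip 73 [[-0.0104, -0.0642], [-0.0004, -0.0606], [0.0107, -0.0502]]
block 59 [[0.0155, -0.0657], [0.027, 0.0293], [0.0385, 0.0451]]
front 64 [[-0.0371, 0.1483], [-0.0016, 0.153], [0.035, 0.1583]]
pull 101 [[-0.0337, 0.1502], [0.0005, 0.1683], [0.0339, 0.1859]]
```

View pics/fit1.png

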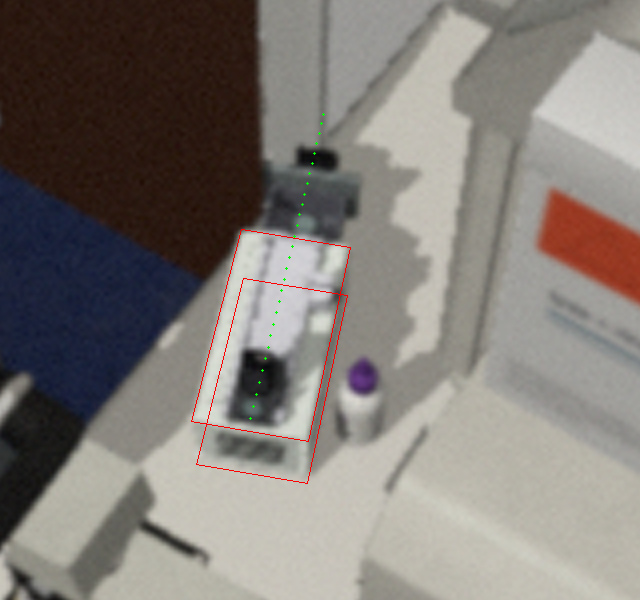

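jog_arm(commands="0.02 0.03 0.06 0 0 0; 0.03 0.05 0.12 0 0 0; 0.06 0.09 0.16 0 0 0; 0.09 0.14 0.17 0 0 0; 0.12 0.19 0.17 0 0 0; 0.15 0.24 0.17 0 0 0; 0.175 0.29 0.17 0 0 0; 0.2 0.34 0.17 0 0 0; 0.21 0.395 0.17 0 0 0; 0.22 0.45 0.17 0 0 0; 0.225 0.505 0.17 0 0 0; 0.23 0.56 0.17 0 0 0; 0.23 0.61 0.17 0 0 0; 0.23 0.65 0.17 0 0 0; 0.23 0.65 0.17 0 0 0; 0.23 0.65 0.17 0 0 0", gripper=0, grip_force=60)

```text
time: 3.0
eef_pos: [0.4809, 0.0231, 0.4014]
tcp_rot: [0.982, 0.189, 0.0, 0.0]
contact_force: [-0.8, -0.5, 0.3]
opening: -0.002
```

```bash
python3 - <<'E'
from h import *
d=snap('wrist','w1.png'); np.savez('w1.npz',**d)
for q in ['photometer','drawer_pull','filter_slide','index_block']:
    for o in cut_out('wrist',q)[:1]:
        p=pts(d,o['pixels'])
        print(q,round(o['conf'],2),np.round(o['box']),len(p),np.round(np.percentile(p,[2,50,98],axis=0),3).tolist() if len(p) else '')
E
```

```text
photometer 0.75 [200. 115. 188.  64.] 9751 [[0.418, -0.013, 0.019], [0.483, 0.09, 0.067], [0.553, 0.223, 0.113]]
drawer_pull 0.38 [199. 116. 186.  62.] 9814 [[0.418, -0.013, 0.019], [0.483, 0.09, 0.067], [0.553, 0.225, 0.112]]
filter_slide 0.59 [276. 117.  45.  23.] 1021 [[0.499, -0.015, 0.075], [0.521, 0.014, 0.078], [0.54, 0.038, 0.122]]
index_block 0.86 [210.  94.  24.  20.] 289 [[0.503, 0.093, 0.073], [0.514, 0.104, 0.085], [0.525, 0.115, 0.087]]
```

View pics/w1.png

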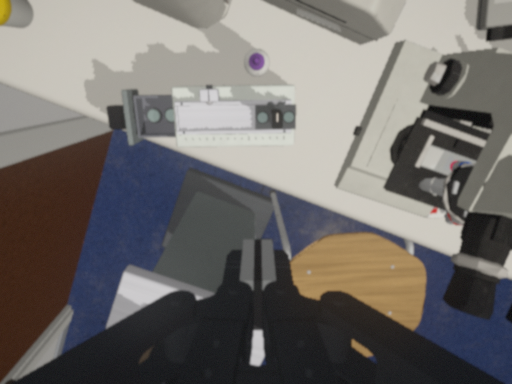

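```bash
sed -e "s/side.npz/w1.npz/" -e "s/fit1/fit2/" -e "s/img\[360:960,720:1360\]/img[300:640,400:1200]/" fit.py > fit2.py
cat >> fit2.py <<'E'
print(get_state()['time'])
o=cut_out('wrist','index_block')[0]; p=pts(d,o['pixels']); st('blk',p[p[:,2]>.08])
o=cut_out('wrist','filter_slide')[0]; p=pts(d,o['pixels']); st('slide',p); st('gt',p[p[:,2]>.112]); st('plate',p[p[:,2]<.082])
k=(p[p[:,2]>.112])[:,:2]; print(k.min(0),k.max(0))
st('fr',a[(L[:,1]>.12)&(L[:,1]<.17)&(abs(L[:,0])<.05)&(a[:,2]>.056)])
st('pl',a[(L[:,1]>.16)&(L[:,1]<.2)&(abs(L[:,0])<.03)&(a[:,2]>.045)])
E
python3 fit2.py
```

```text
photometer [0.49714247 0.06427437 0.3947603 ] 22.618099254187303 1.395068868087756 7005
griptop 190 [[-0.0104, -0.0638], [0.0007, -0.0574], [0.0105, -0.0512]]
grip 223 [[-0.0104, -0.0638], [0.0015, -0.0568], [0.011, -0.0502]]
block 304 [[0.0153, -0.0663], [0.0271, 0.0289], [0.0373, 0.0422]]
front 364 [[-0.0369, 0.1483], [0.0014, 0.1513], [0.0369, 0.1561]]
pull 399 [[-0.0167, 0.1605], [0.0005, 0.1722], [0.016, 0.1842]]
3.25
blk 240 [[0.0192, 0.0198], [0.0296, 0.0312], [0.0396, 0.0423]]
slide 1021 [[-0.0159, -0.0842], [0.002, -0.0557], [0.0177, -0.0309]]
gt 198 [[-0.0104, -0.0638], [0.0007, -0.0574], [0.0105, -0.0502]]
plate 728 [[-0.0161, -0.0844], [0.0007, -0.0502], [0.016, -0.0298]]
[0.50759873 0.0022151 ] [0.53079791 0.02080656]
fr 349 [[-0.0369, 0.1483], [0.0014, 0.1515], [0.0369, 0.1561]]
pl 398 [[-0.0167, 0.1606], [0.0005, 0.1722], [0.016, 0.1842]]
```

View pics/fit2.png

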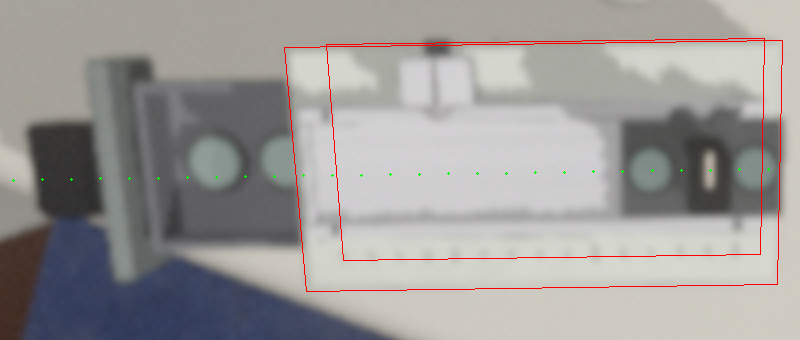

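jog_arm(commands="-0.014 0.05 -0.02 0 0 0.014; -0.028 0.1 -0.04 0 0 0.014; -0.042 0.15 -0.06 0 0 0.014; -0.056 0.2 -0.08 0 0 0.014; -0.07 0.249 -0.1 0 0 0.014; -0.07 0.249 -0.15 0 0 0.014; -0.07 0.249 -0.2 0 0 0.014; -0.07 0.249 -0.25 0 0 0.014; -0.07 0.249 -0.3 0 0 0.014; -0.07 0.249 -0.34 0 0 0.014; -0.07 0.249 -0.369 0 0 0.014; -0.07 0.249 -0.369 0 0 0.014; -0.07 0.249 -0.369 0 0 0.014")

```text
time: 4.97
eef_pos: [0.412, 0.2726, 0.0335]
tcp_rot: [0.981, 0.196, 0.001, -0.0]
contact_force: [-0.0, 1.2, 0.0]
opening: -0.001
```

```bash
python3 - <<'E'
from h import *
d=snap('side','s2.png'); np.savez('s2.npz',**d)
b=cv2.imread('pics/s2.png');cv2.imwrite('pics/s2z.png',cv2.resize(b[90:240,180:340],(640,600),interpolation=cv2.INTER_CUBIC))
d=snap('wrist','w2.png')
E
```

```text
(no output)
```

View pics/s2z.png

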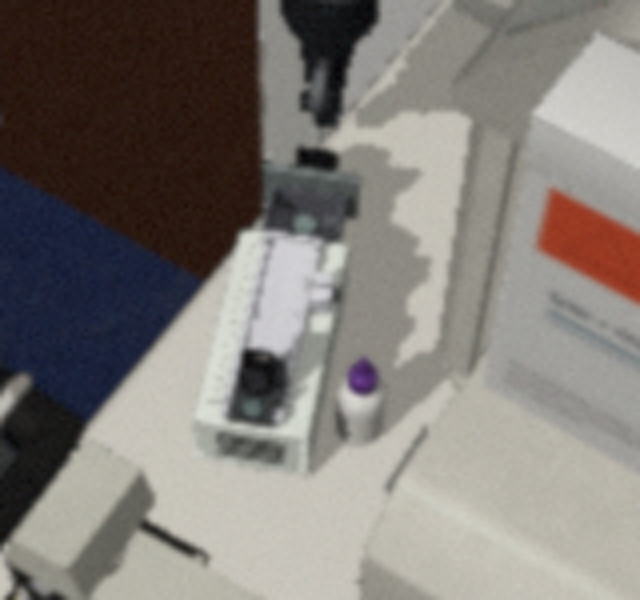

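View pics/w2.png

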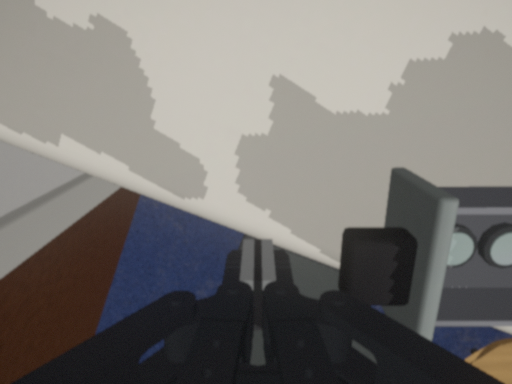

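jog_arm(commands="0.0038 -0.0092 0 0 0 0; 0.0077 -0.0185 0 0 0 0; 0.0115 -0.0277 0 0 0 0; 0.0154 -0.0369 0 0 0 0; 0.0192 -0.0462 0 0 0 0; 0.0231 -0.0554 0 0 0 0; 0.0231 -0.0554 0 0 0 0")

```text
time: 5.95
eef_pos: [0.4342, 0.2161, 0.0322]
tcp_rot: [0.981, 0.196, -0.0, 0.0]
contact_force: [0.5, -0.4, 0.1]
opening: 0.001
```

```bash
python3 - <<'E'
from h import *
d=snap('side','s3.png')
b=cv2.imread('pics/s3.png');cv2.imwrite('pics/s3z.png',cv2.resize(b[90:240,180:340],(640,600),interpolation=cv2.INTER_CUBIC))
d=snap('wrist','w3.png')
E
```

```text
(no output)
```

View pics/w3.png

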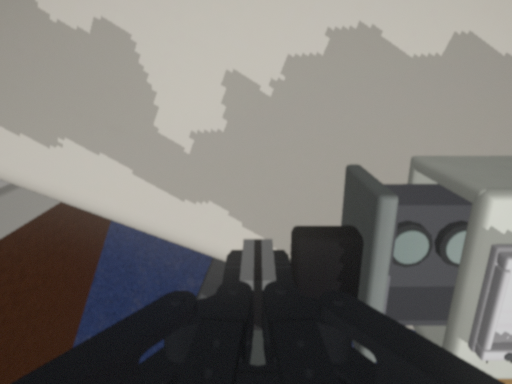

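jog_arm(commands="0.0038 -0.0092 0 0 0 0; 0.0058 -0.0138 0 0 0 0; 0.0069 -0.0166 0 0 0 0; 0.0069 -0.0166 0 0 0 0")

```text
time: 6.55
eef_pos: [0.4402, 0.2009, 0.0321]
tcp_rot: [0.981, 0.196, -0.001, -0.001]
contact_force: [-2.3, 3.5, -0.5]
opening: -0.0
```

```bash
python3 - <<'E'
from h import *
s=get_state();p=s['eef_pos']-[.4971,.0643,0];print(p@[-.3846,.923,0],s['contact_force']@[-.3846,.923,0])
d=snap('wrist','w4.png')
E
```

```text
0.14798441379357657 4.111100272537867
```

View pics/w4.png

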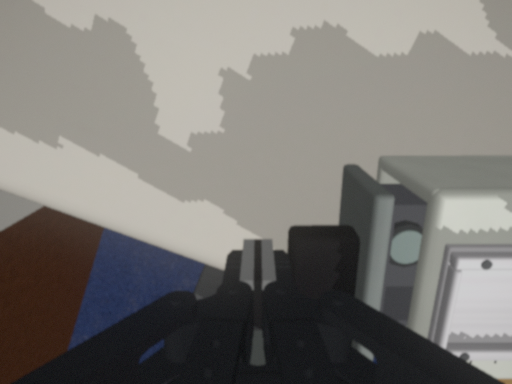

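jog_arm(commands="0.001 -0.0024 0 0 0 0; 0.0019 -0.0046 0 0 0 0; 0.0027 -0.0065 0 0 0 0; 0.0035 -0.0083 0 0 0 0; 0.0035 -0.0083 0 0 0 0")

```text
time: 7.22
eef_pos: [0.445, 0.1915, 0.0325]
tcp_rot: [0.981, 0.196, 0.001, 0.001]
contact_force: [1.0, 0.2, -0.0]
opening: -0.003
```

```bash
python3 - <<'E'
from h import *
s=get_state();p=s['eef_pos']-[.4971,.0643,0];print(p@[-.3846,.923,0],s['contact_force']@[-.3846,.923,0])
E
```

```text
0.13745040478043533 -0.2076055276164291
```

jog_arm(commands="0.001 -0.0024 0 0 0 0; 0.0019 -0.0046 0 0 0 0; 0.0023 -0.0055 0 0 0 0; 0.0023 -0.0055 0 0 0 0")

```text
time: 7.72
eef_pos: [0.4454, 0.1907, 0.0328]
tcp_rot: [0.981, 0.194, -0.0, -0.005]
contact_force: [-5.9, 17.9, 1.9]
opening: 0.001
```

```bash
python3 - <<'E'
from h import *
s=get_state();p=s['eef_pos']-[.4971,.0643,0];print(p@[-.3846,.923,0],s['contact_force']@[-.3846,.923,0])
d=snap('wrist','w5.png')
E
```

```text
0.1365517049334983 18.798652070981657
```

View pics/w5.png

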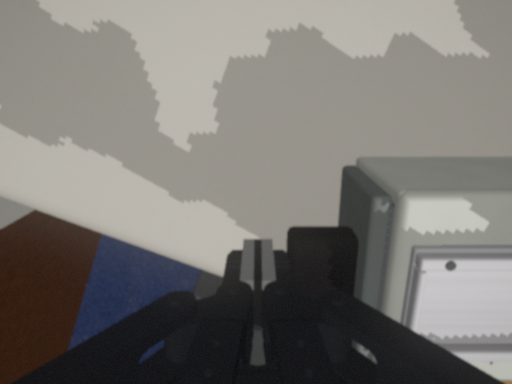

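jog_arm(commands="-0.006 0.014 0 0 0 0; -0.012 0.028 0 0 0 0; -0.012 0.028 0.05 0 0 0; -0.012 0.028 0.1 0 0 0; -0.01 0.028 0.15 0 0 0; 0.01 -0.02 0.168 0 0 0; 0.03 -0.07 0.168 0 0 0; 0.05 -0.12 0.168 0 0 0; 0.07 -0.17 0.168 0 0 0; 0.0726 -0.1748 0.168 0 0 0; 0.0726 -0.1748 0.168 0 0 0; 0.0726 -0.1748 0.168 0 0 0", gripper=50)

```text
time: 9.28
eef_pos: [0.5188, 0.0129, 0.2001]
tcp_rot: [0.98, 0.197, -0.0, -0.0]
contact_force: [0.0, 0.6, 0.5]
opening: 0.502
```

```bash
python3 - <<'E'
from h import *
s=get_state();print(s['tcp_rot'])
d=snap('wrist','w6.png'); np.savez('w6.npz',**d)
a=pts(d,np.ones(d['z_map'].shape,bool))
P=(a[:,:2]-[.4971,.0643]);lx=P@[.923,.3846];ly=P@[-.3846,.923]
def st(n,m): print(n,m.sum(),np.round([np.percentile(lx[m],[2,50,98]),np.percentile(ly[m],[2,50,98])],4).tolist() if m.sum() else '')
n=(abs(lx)<.06)&(abs(ly)<.2)
st('grip',n&(abs(a[:,2]-.118)<.005)&(abs(lx)<.03)&(ly<0)); st('blk',n&(abs(a[:,2]-.085)<.004)&(lx>.015)&(ly>0)); st('front',n&(a[:,2]>.052)&(a[:,2]<.063)&(ly>.07));st('pull',n&(a[:,2]>.046)&(a[:,2]<.054)&(ly>.08))
d=snap('side','s6.png')
b=cv2.imread('pics/s6.png');cv2.imwrite('pics/s6z.png',cv2.resize(b[90:240,180:340],(640,600),interpolation=cv2.INTER_CUBIC))
E
```

```text
[ 9.80436863e-01  1.96833622e-01 -2.42422807e-04 -1.55994049e-04]
grip 567 [[-0.0086, 0.0024, 0.0115], [-0.0639, -0.0575, -0.0511]]
blk 699 [[0.0206, 0.0307, 0.0385], [0.0195, 0.0307, 0.0425]]
front 592 [[-0.0359, 0.006, 0.0424], [0.0757, 0.0898, 0.0975]]
pull 937 [[-0.016, 0.0015, 0.0173], [0.0985, 0.1096, 0.1213]]
```

View pics/w6.png

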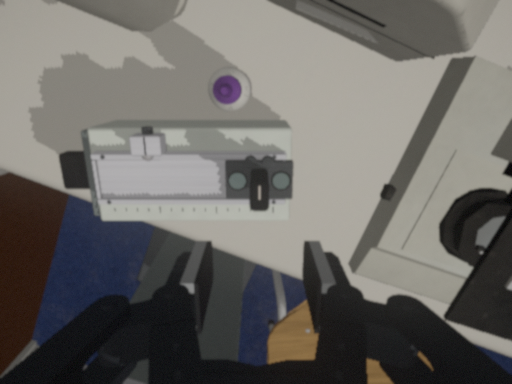

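View pics/s6z.png

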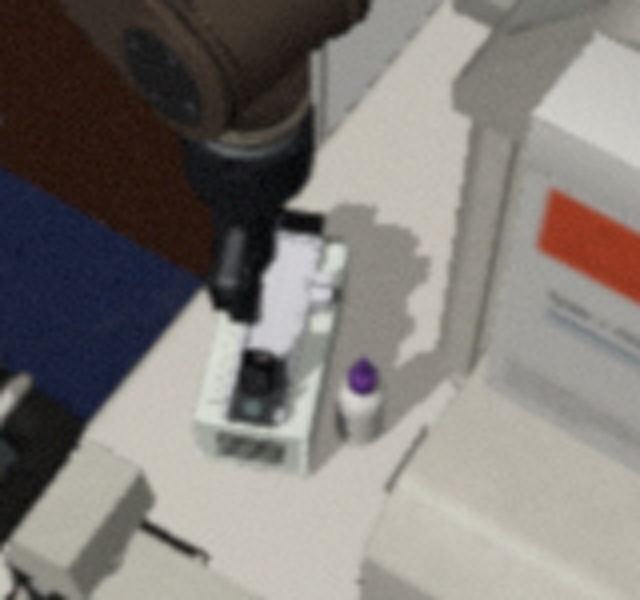

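jog_arm(commands="0.001 0 -0.04 0 0 0; 0.001 0 -0.08 0 0 0; 0.001 0 -0.1 0 0 0; 0.001 0 -0.113 0 0 0; 0.001 0 -0.113 0 0 0; 0.001 0 -0.113 0 0 0")

```text
time: 10.12
eef_pos: [0.5212, 0.0119, 0.0885]
tcp_rot: [0.981, 0.196, 0.001, 0.0]
contact_force: [-0.4, 0.4, 0.1]
opening: 0.5
```

jog_arm(commands="0 0 0 0 0 0; 0 0 0 0 0 0; 0 0 0 0 0 0; 0 0 0 0 0 0; 0 0 0 0 0 0; 0 0 0 0 0 0", gripper=0, grip_force=60)

```text
time: 10.88
eef_pos: [0.521, 0.0116, 0.0884]
tcp_rot: [0.981, 0.196, 0.001, 0.0]
contact_force: [-1.5, -0.1, 5.3]
opening: 0.152
```

```bash
python3 - <<'E'
from h import *
s=get_state();p=s['eef_pos']-[.4971,.0643,0];print(p@[-.3846,.923,0],p@[.923,.3846,0],s['contact_force'],s['opening']*85,s['wrist_torque'])
d=snap('wrist','w7.png')
E
```

```text
-0.05777689295413011 0.001775411174054263 [-1.49049336 -0.1402919   5.28025241] 12.920071745320607 [0.0730137  0.2518157  0.02345268]
```

View pics/w7.png

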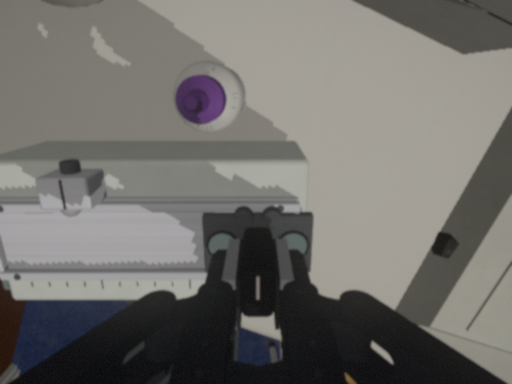

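jog_arm(commands="-0.0019 0.0046 0 0 0 0; -0.0058 0.0138 0 0 0 0; -0.0096 0.0231 0 0 0 0; -0.0135 0.0323 0 0 0 0; -0.0173 0.0415 0 0 0 0; -0.0212 0.0508 0 0 0 0; -0.025 0.06 0 0 0 0; -0.0269 0.0646 0 0 0 0; -0.0269 0.0646 0 0 0 0; -0.0269 0.0646 0 0 0 0")

```text
time: 12.18
eef_pos: [0.4939, 0.0766, 0.0885]
tcp_rot: [0.981, 0.196, 0.001, 0.0]
contact_force: [-1.5, -0.1, 7.6]
opening: 0.152
```

```bash
cat >> h.py <<'E'
def rep():
    s=get_state();p=s['eef_pos']-[.4971,.0643,0];print('ly',p@[-.3846,.923,0],'lx',p@[.923,.3846,0],'F',np.round(s['contact_force'],2),'Fy',s['contact_force']@[-.3846,.923,0],'open',s['opening']*85)
E
python3 - <<'E'
from h import *
rep()
d=snap('wrist','w8.png')
E
```

```text
ly 0.012583826348880637 lx 0.001742496282996698 F [-1.45 -0.15  7.64] Fy 0.419670402768985 open 12.955743291772809
```

View pics/w8.png

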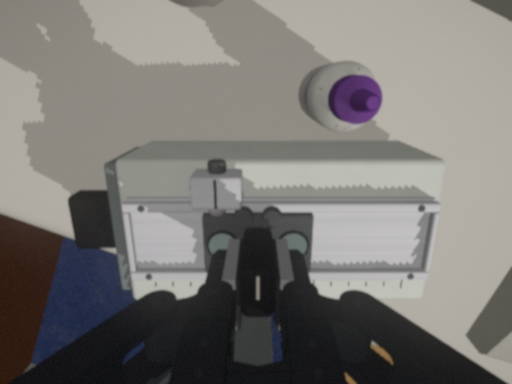

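jog_arm(commands="-0.0012 0.0028 0 0 0 0; -0.0023 0.0055 0 0 0 0; -0.0035 0.0083 0 0 0 0; -0.0046 0.0111 0 0 0 0; -0.0054 0.0129 0 0 0 0; -0.0054 0.0129 0 0 0 0; -0.0054 0.0129 0 0 0 0")

```text
time: 13.1
eef_pos: [0.489, 0.088, 0.0884]
tcp_rot: [0.981, 0.196, 0.001, 0.002]
contact_force: [-0.8, -3.8, 5.7]
opening: 0.155
```

```bash
python3 - <<'E'
from h import *
rep()
E
```

```text
ly 0.024981354682878352 lx 0.0016745615940826906 F [-0.82 -3.76  5.69] Fy -3.1578190725390574 open 13.149910802636931
```

jog_arm(commands="-0.0008 0.0018 0 0 0 0; -0.0015 0.0037 0 0 0 0; -0.0017 0.0041 0 0 0 0; -0.0017 0.0041 0 0 0 0; -0.0017 0.0041 0 0 0 0")

```text
time: 13.72
eef_pos: [0.4866, 0.0938, 0.0884]
tcp_rot: [0.981, 0.196, 0.0, -0.0]
contact_force: [-2.0, 0.3, 6.9]
opening: 0.154
```

```bash
python3 - <<'E'
from h import *
rep()
d=snap('wrist','w9.png');a=pts(d,np.ones(d['z_map'].shape,bool))
P=(a[:,:2]-[.4971,.0643]);lx=P@[.923,.3846];ly=P@[-.3846,.923]
def st(n,m): print(n,m.sum(),np.round([np.percentile(lx[m],[2,50,98]),np.percentile(ly[m],[2,50,98])],4).tolist() if m.sum() else '')
n=(abs(lx)<.06)&(abs(ly)<.2)
st('blk',n&(abs(a[:,2]-.085)<.003)&(lx>.018)&(ly>0)); st('grip',n&(abs(a[:,2]-.118)<.004)&(lx>-.0)&(lx<.02))
st('plate',n&(abs(a[:,2]-.076)<.003)&(lx>.012)&(lx<.016))
cv2.imwrite('pics/w9z.png',cv2.resize(cv2.imread('pics/w9.png')[120:320,80:440],(720,400),interpolation=cv2.INTER_CUBIC))
E
```

```text
ly 0.031265201282614896 lx 0.0016607590212900454 F [-2.04  0.3   6.86] Fy 1.0586441010271928 open 13.104502977307853
blk 2062 [[0.0186, 0.0302, 0.0389], [0.0201, 0.0313, 0.0428]]
grip 1827 [[0.0005, 0.0086, 0.0124], [0.0119, 0.0304, 0.0494]]
plate 633 [[0.0121, 0.014, 0.0159], [-0.0784, 0.0303, 0.0789]]
```

View pics/w9z.png

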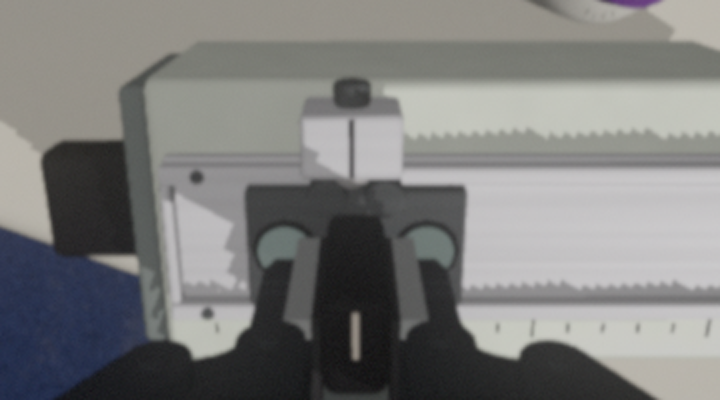

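jog_arm(commands="-0.0002 0.0005 0 0 0 0; -0.0004 0.0009 0 0 0 0; -0.0004 0.0009 0 0 0 0; -0.0004 0.0009 0 0 0 0; -0.0004 0.0009 0 0 0 0", grip_force=60)

```text
time: 14.4
eef_pos: [0.4864, 0.0943, 0.0884]
tcp_rot: [0.981, 0.196, 0.0, 0.0]
contact_force: [-3.1, -0.0, 7.1]
opening: 0.153
```

```bash
python3 - <<'E'
from h import *
for i in range(3): rep(); d=vision.read_camera('wrist')
d=snap('wrist','w10.png');fr=d['frame']
a=pts(d,np.ones(d['z_map'].shape,bool))
np.savez('w10.npz',**d)
z=np.full(d['z_map'].shape,np.nan); P=np.full(d['z_map'].shape+(3,),np.nan); P[d['z_map']>0]=a
q=P[...,:2]-[.4971,.0643];ly=q@[-.3846,.923];lx=q@[.923,.3846]
g=cv2.cvtColor(fr,cv2.COLOR_RGB2GRAY)
for r in range(214,226,3):
    e=np.abs(np.diff(g[r].astype(int))); k=[c for c in range(190,330) if e[c]>15]; print(r,[(c,round(float(ly[r,c]),4),int(e[c])) for c in k][:3],[(c,round(float(ly[r,c]),4)) for c in k][-3:])
m=(abs(P[...,2]-.085)<.003)&(lx>.02)&(lx<.038); print('blk',np.nanpercentile(ly[m],[1,99]))
snap('side','s10.png'); b=cv2.imread('pics/s10.png');cv2.imwrite('pics/s10z.png',cv2.resize(b[90:240,180:340],(640,600),interpolation=cv2.INTER_CUBIC))
cv2.imwrite('pics/w10z.png',cv2.resize(cv2.imread('pics/w10.png')[120:320,80:440],(720,400),interpolation=cv2.INTER_CUBIC))
E
```

```text
ly 0.03183357936757955 lx 0.0016800004554440775 F [-3.1  -0.01  7.12] Fy 1.1814766594543926 open 13.00088070923337
ly 0.03184033612461487 lx 0.0016671889356289465 F [-1.72 -0.87  6.29] Fy -0.1391179964760351 open 13.221192013089095
ly 0.03182459730187565 lx 0.0016748416760888195 F [-2.34 -0.33  7.06] Fy 0.5926445574075119 open 13.072820533353882
214 [(201, 0.0604, 18), (202, 0.0596, 30), (203, 0.0585, 23)] [(311, 0.0043), (312, 0.0038), (313, 0.0024)]
217 [(201, 0.0604, 29), (202, 0.0589, 25), (311, 0.0045, 21)] [(311, 0.0045), (312, 0.0039), (313, 0.0034)]
220 [(201, 0.0604, 26), (202, 0.0589, 26), (311, 0.0045, 23)] [(311, 0.0045), (312, 0.0038), (313, 0.0032)]
223 [(201, 0.0608, 25), (202, 0.059, 28), (311, 0.0043, 28)] [(311, 0.0043), (312, 0.0037), (313, 0.0021)]
blk [0.01985677 0.04319876]
```

View pics/w10z.png

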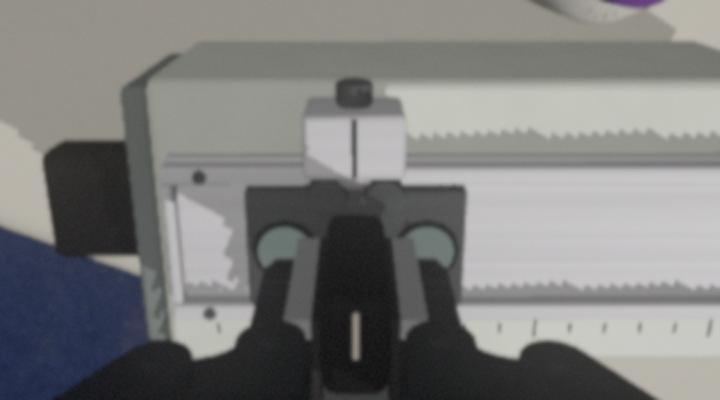

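View pics/s10z.png

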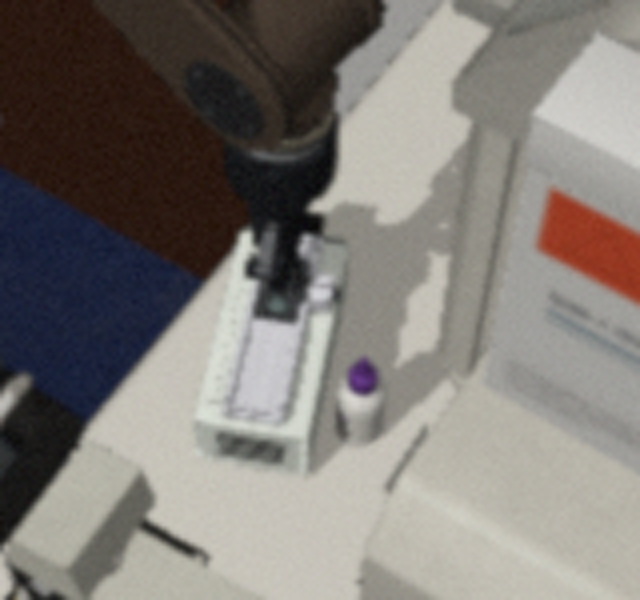

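```bash
python3 - <<'E'
from h import *
rep(); print(get_state()['time']); print(ctrl.sign_off())
E
```

```text
ly 0.0318578285575058 lx 0.0016822562414362545 F [-1.34 -1.27  7.16] Fy -0.6571740784780481 open 13.174192485539333
14.65
the job is handed in; nothing more can be done
None
```

The drawer is shut and the filter slide sits in its notch. I handed the job in at 14.65 s with the grip still pinched at 60 N.

- **Drawer:** I pushed it home with the closed fingers. The catch resisted with about 4 N, then let go, and the drawer came up against its stop at about 19 N. Afterwards the camera put the pull's outer face 122 mm from the photometer's centre along its length. That fits the drawer being fully home, and later pictures still show it shut.
- **Slide:** I gripped it with about 13 mm of opening measured on the 14 mm grip, then moved it about 90 mm along the rail. I felt the ball resist at about 3 N, then pull the slide in.
- **Final position:** The wrist camera put the slide's centre at 31.8 mm and the index block's at 31.5 mm along the rail. In the last picture the block's mark and the slide are about 0.5 mm apart, within the calibration error. The remaining force along the rail was about 1 N or less.
- **Other forces:** A steady vertical force of about 7 N remained on the gripped slide at hand-in.
- **Bystanders:** My path kept clear of the bottle, cup and timer. The bottle looks unmoved in the last side picture. I did not re-measure the cup and timer at the end.

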